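Tamp the sprung plate of a sample cassette home

ROBOT

A 6-joint arm with a two-finger parallel gripper is mounted at the origin on the work surface. World frame = base frame: x ahead of the robot, y to its left, z up, the work surface at z = 0. Lengths are in m, angles in rad, forces in N, time in s.
With the tool pointing down it reaches from about 0.375 to 0.9 m from the base axis. Payload 3.1 kg.
Tool frame: the origin (TCP) lies on the centre line of the jaws, within the pads' length; the fingertips stand 22 mm ahead of it and the grasp point (between the pads) lies 3 mm ahead of it (ctrl.tip_reach is the distance from the TCP to the fingertips, in m); z points along the fingers, y is the line along which they close (so a half turn about z gives the same grasp; the last joint's range is limited). The gripper opens to 85 mm and grips with 20 to 120 N. Pads are 22 mm wide; open, the fingers measure 114 mm over their backs; the gripper's body (76 mm by 85 mm) begins 54 mm behind the grasp point. The pads swing forward as they close: fully open they stand 13 mm farther back than shut.
Start: joints at [1.032, 0.527, 1.433, -0, 1.181, -0.178], TCP at [0.22, 0.585, 0.253] pointing down, gripper open.
Joint ranges: [-3.08, 3.08], [-0.75, 2.2], [0.22, 2.44], [-1.43, 4.57], [0, 2.65], [-2.85, 2.85]. Speed limits (rad/s): [2.79, 2.79, 3.14, 3.14, 3.14, 3.14].

INTERFACE

Orientations are given as a 3x3 rotation matrix whose columns are the frame's x, y, z axes.
In Python, from station import sensors, grab_frame, get_calibration, order, ctrl gives the robot as it stands.
- The arm moves only by the tool step_arm, never from a script. Its argument "steps" is a list of rows, each a list of 2 entries, a list of its own where there are three numbers: the shift along the tool's x, y, z in cm, then the turn about the tool's z in units of 8 degrees (1.0 is 8 degrees). A call has exactly 8 rows; each row shifts and turns the commanded pose from where the row before left it, along the tool's axes as they then stand; what a row does not reach is not made up. A row lasts 1/8 s, in which the tool goes at most 62.5 mm and 10.7 degrees, less where a joint would pass 70% of its speed; a pose out of reach is approached as far as the arm can. A call with a gripper value outside its range is refused whole. "hand" is the opening, from 0 (shut) to 1 (fully open), set as the call begins (left out, the last holds). The fingers move at their own pace and stop on an object; the grip force is fixed at half the most. Time passes only in rows, so rows that do not move let the fingers close, or fill a call up. It gives the time, the measured TCP pose, the force, the opening and the grip force at its end, in the units of the state.
- sensors.state(): the state, without advancing time (a new reading comes with each control period).
- grab_frame(name): name is "side" or "top"; returns (picture, depth): 480x640x3 uint8, red, green, blue; 480x640 float32, m along the optical axis (not along the pixel's ray), 0 where there is no reading.
- get_calibration(name): a dict with "intrinsics" (3x3 intrinsics, pixels), "k1" (the pictures are not rectified: a ray, as slopes to the right and down, at radius r is drawn at 1 + k1 r^2 times it, then the intrinsics apply), "position" and "orientation" of the camera in the world. Camera axes: x right, y down, z forward; pixel columns grow to the right and rows downward; lengths in m; the calibration is good to about 2 mm. A picture is of the moment at which its call begins. get_calibration takes no time and is no camera call.
- order.hand_in(): hands the job in; it is judged then, once.
The state is a dict: "t": time; "qpos": joint angles; "joint_vel": joint speeds; "tau": joint torques, N m; "eef_pos": TCP position; "eef_rot": TCP orientation; "ft_force": force on the tool from outside, world axes, zero at the start; "moment": the same for the moment, N m; "opening": finger opening in m; "finger_force": force on a finger pad.
Only numpy, scipy, OpenCV 4.12 (cv2) and the standard library are available. Lean on these libraries where they do the work, as an engineer would, in place of code of your own. Each camera call takes 0.05 s, during which the arm holds its last target. There are 200 camera calls.

TASK

Take the hand tamper out of its dish and press it flat and squarely on the sprung plate in the round sample cassette, until the plate bottoms out and stays down level under all three catches when you let up. How deep that is differs from cassette to cassette, so feel for it, and never lean on the plate with more than 25 N. Then stand the tamper upright in its dish again and let go; leave the two sample adapters and the jar where they are.

Things in the scene. Friction and masses are not known exactly. Their poses are not given: they have to be found in the camera images.
- tamper: hand tamper standing upright, 108 mm tall, about 0.32 kg (varies): flat steel disc 44 mm in diameter and 12 mm thick at the bottom, a 20 mm neck, and from 28 to 108 mm above its face a black handle of square section 24 x 24 mm, whose flats are square to the x and y axes. Origin: centre of the flat lower face; z points up along the handle.
- dish: shallow round grey dish fixed to the bench, outside diameter 74 mm, in which the tamper stands: flat floor 4 mm above the bench, inside diameter about 60 mm, rim 10 mm above the bench. Origin: centre of its underside, at bench level.
- cassette: round aluminium cup fixed to the bench on a black base 112 mm wide; bore about 67 mm wide, rim 61 mm above the bench. Round it three black catch housings reach 57 mm out from the axis, 120 degrees apart, the first along its x axis; their screw heads stand 65 mm above the bench. Origin: centre of the underside, at bench level; z up.
- plate: loose round steel plate, 64 mm in diameter, 5 mm thick, 0.125 kg, lying level in the bore on three sprung pins. Origin: centre of its underside, at first 49 mm above the bench; z up. Let go under all catches it stays level with its underside 22 to 34 mm up; not caught it springs back, or stays tilted if only some hold it.
- adapter_a: bystander: turned dark steel sample adapter, 44 mm foot, 42 mm tall, standing. Origin: centre of its foot.
- adapter_b: bystander: the same as the other adapter. Origin: centre of its foot.
- jar: bystander: amber glass jar with black cap, 52 mm in diameter, 75 mm tall. Origin: centre of its underside.
- cassette_mouth (a point): centre of the cassette's rim, on its axis. Below the plate three sprung catches with sloping tops reach into the bore to 28.5 mm from the axis; they yield as the plate passes, then snap over its edge. Their undersides are 27 to 39 mm above the bench, not measured, different each run; the plate meets a hard rubber stop with its top about 1.7 mm below them.
- plate_top (a point): centre of the plate's top face, where the tamper presses. Springs push up with about 4 N at first and 8 N at the bottom; over the catches the force rises to about 11 N, then drops by some 3 N; the stop comes about 8 mm further down. It is hard rubber, about 15 N/mm for 2 mm, then rigid: 14 to 18 N is a firm bottom.
Mind the look-alikes: they are no part of the job. There is more than one size of the cassette; the one meant has the size given above. Several things have the shape of the plate; the one meant has the colours described above.

How it is judged:
By the outcome, as a careful person would: the job done as asked, in the order asked, and still so for the second after the job is handed in, with the robot touching nothing.
It also fails if it takes over 72 s, if anything falls off the work surface, if the arm or the gripper's body presses on something with over 40 N, if the wrist force passes 120 N, or if a joint passes its speed limit or range.

## Working session

There is one attempt and no reset: what is moved stays moved. The work goes in short steps, Python scripts to look and compute and a tool call to move; the robot and the scene stay as the last step left them, time stands still between calls to the robot, and variables do not carry over. Pictures are saved under pics/ and viewed, at most 10 in all, crops included, and the job is handed in when it is done.

Besides the shell and the picture viewer there is one more tool, called after ">>>" in YAML: its name, and indented under it one key for each argument. step_arm: Moves the arm, as the interface text tells. Its arguments: {"type":"object","properties":{"steps":{"type":"array"},"hand":{"type":"number"}},"required":["steps"]}

```bash
mkdir -p pics; cat > h.py <<'E'
import numpy as np, cv2
from station import sensors, grab_frame, get_calibration, order, ctrl
def ray(n,u,v):
    c=get_calibration(n);K=np.array(c["intrinsics"]);k=c["k1"]
    d=np.array([(u-K[0,2])/K[0,0],(v-K[1,2])/K[1,1]]);s=d.copy()
    for _ in range(20): s=d/(1+k*(s@s))
    R=np.array(c["orientation"]);return np.array(c["position"]),R@np.array([s[0],s[1],1])
def onplane(n,u,v,z):
    p,d=ray(n,u,v);return p+d*(z-p[2])/d[2]
def pt(n,u,v,dep):
    p,d=ray(n,u,v);return p+d*dep
E
python3 - <<'E'
from h import *
for n in("top","side"):
    im,d=grab_frame(n);cv2.imwrite(f"pics/{n}0.png",im[:,:,::-1]);np.save(f"pics/{n}0.npy",d)
    c=get_calibration(n);print(n,c)
s=sensors.state();print(s["t"],s["eef_pos"],s["eef_rot"],s["ft_force"],s["opening"],ctrl.tip_reach)
E
```

```text
top {'intrinsics': array([[592.06921504,   0.        , 324.34469669],
       [  0.        , 592.06921504, 244.76597286],
       [  0.        ,   0.        ,   1.        ]]), 'k1': 0.03318335413640282, 'position': array([ 5.60690285e-01, -3.16172743e-04,  1.25033085e+00]), 'orientation': array([[-0.00554916, -0.99764155,  0.06841445],
       [-0.99995991,  0.00601686,  0.00663205],
       [-0.00702805, -0.0683749 , -0.99763494]])}
side {'intrinsics': array([[509.99201224,   0.        , 317.39711741],
       [  0.        , 509.99201224, 245.80208097],
       [  0.        ,   0.        ,   1.        ]]), 'k1': -0.02367270710491258, 'position': array([ 0.56512317, -0.81791785,  0.88114369]), 'orientation': array([[ 0.98989704, -0.10868609,  0.09105591],
       [-0.1411721 , -0.69570477,  0.70431904],
       [-0.01320166, -0.71005789, -0.70401954]])}
0.1 [0.21973027 0.58447488 0.25241833] [[-9.35957268e-01  3.52112127e-01 -1.02133215e-03]
 [ 3.52113417e-01  9.35955845e-01 -1.67275760e-03]
 [ 3.66923555e-04 -1.92525438e-03 -9.99998079e-01]] [-0.01169133  0.02883066 -0.25535361] 0.08534845713307182 0.022
```

View pics/top0.png

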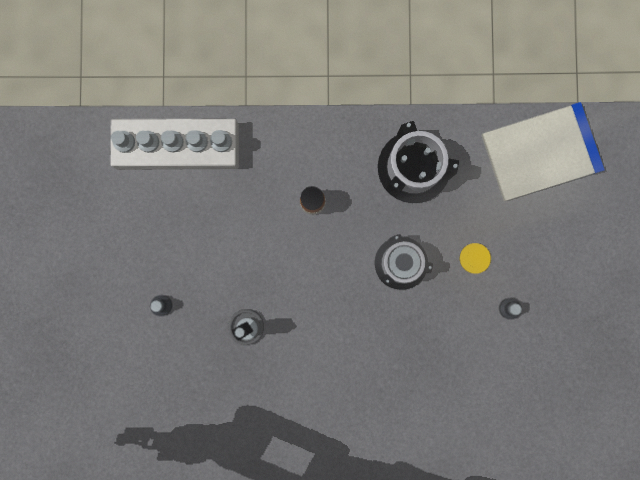

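View pics/side0.png

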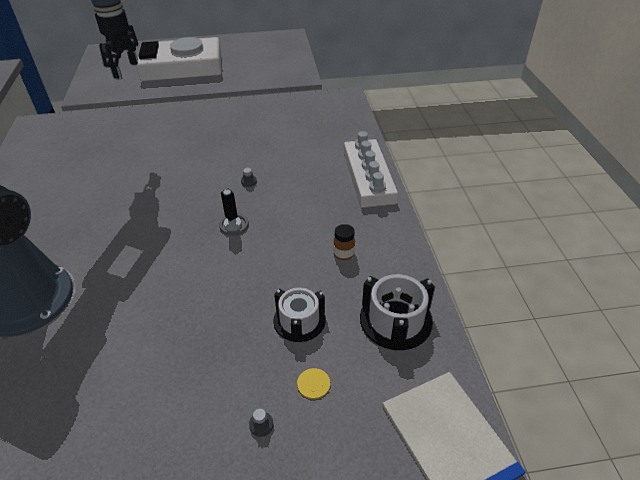

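```bash
python3 - <<'E'
from h import *
im=cv2.imread("pics/top0.png");d=np.load("pics/top0.npy")
def cloud(n,d,u0,u1,v0,v1):
    return np.array([[*pt(n,u,v,d[v,u]),u,v] for v in range(v0,v1) for u in range(u0,u1) if d[v,u]>0])
P=cloud("top",d,215,280,295,360)
H=P[P[:,2]>.1];print("handle top",len(H),H[:,:3].mean(0),H[:,3:].mean(0),(H[:,:2].min(0)+H[:,:2].max(0))/2)
print(cv2.minAreaRect((H[:,:2]*1000).astype(np.float32)))
S=P[P[:,2]>.04];print("all",S[:,:3].min(0),S[:,:3].max(0))
C=cloud("top",d,370,440,230,295)
R=C[(C[:,2]>.055)&(C[:,2]<.0632)];print("rim",len(R),R[:,:3].mean(0),cv2.minEnclosingCircle((R[:,:2]*1000).astype(np.float32)))
B=C[(C[:,2]>.005)];print("cas",cv2.minEnclosingCircle((B[:,:2]*1000).astype(np.float32)),B[:,2].max())
a=cv2.resize(im[290:365,205:290],None,fx=7,fy=7,interpolation=cv2.INTER_CUBIC)[:525,:400+0+195]
b=cv2.resize(im[225:300,365:445],None,fx=7,fy=7,interpolation=cv2.INTER_CUBIC)
cv2.imwrite("pics/c0.png",cv2.resize(np.hstack([a,b]),(800,365)))
s=cv2.imread("pics/side0.png")
a=cv2.resize(s[180:245,200:270],(400,371),interpolation=cv2.INTER_CUBIC)
b=cv2.resize(s[275:345,262:338],(400,371),interpolation=cv2.INTER_CUBIC)
cv2.imwrite("pics/c1.png",np.hstack([a,b]))
E
```

```text
Traceback (most recent call last):
  File "h.py", line 11, in pt
    p,d=ray(n,u,v);return p+d*dep
        ~~~^^^^^^^
  File "h.py", line 4, in ray
    c=get_calibration(n);K=np.array(c["intrinsics"]);k=c["k1"]
ValueError: time passes only in moves, steps and waits
```

Too many calibration calls; I'll cache it.

```bash
sed -i 's/^def ray/CAL={n:get_calibration(n) for n in("top","side")}\ndef ray/; s/c=get_calibration(n);K/c=CAL[n];K/' h.py
cat >> h.py <<'E'
def cloud(n,d,u0,u1,v0,v1):
    return np.array([[*pt(n,u,v,d[v,u]),u,v] for v in range(v0,v1) for u in range(u0,u1) if d[v,u]>0])
E
python3 - <<'E'
from h import *
im=cv2.imread("pics/top0.png");d=np.load("pics/top0.npy")
P=cloud("top",d,215,280,295,360)
H=P[P[:,2]>.1];print("handle top",len(H),H[:,:3].mean(0),H[:,3:].mean(0),(H[:,:2].min(0)+H[:,:2].max(0))/2)
print(cv2.minAreaRect((H[:,:2]*1000).astype(np.float32)))
S=P[P[:,2]>.04];print("all",S[:,:3].min(0),S[:,:3].max(0))
C=cloud("top",d,370,440,230,295)
R=C[(C[:,2]>.055)&(C[:,2]<.0632)];print("rim",len(R),R[:,:3].mean(0),cv2.minEnclosingCircle((R[:,:2]*1000).astype(np.float32)))
B=C[(C[:,2]>.005)];print("cas",cv2.minEnclosingCircle((B[:,:2]*1000).astype(np.float32)),B[:,2].max())
a=cv2.resize(im[290:365,205:290],None,fx=7,fy=7,interpolation=cv2.INTER_CUBIC)
b=cv2.resize(im[225:300,365:445],None,fx=7,fy=7,interpolation=cv2.INTER_CUBIC)
cv2.imwrite("pics/c0.png",cv2.resize(np.hstack([a,b]),(800,363)))
s=cv2.imread("pics/side0.png")
a=cv2.resize(s[180:245,200:270],(400,371),interpolation=cv2.INTER_CUBIC)
b=cv2.resize(s[275:345,262:338],(400,371),interpolation=cv2.INTER_CUBIC)
cv2.imwrite("pics/c1.png",np.hstack([a,b]))
E
```

```text
handle top 167 [0.47413146 0.16886591 0.11270389] [240.03592814 331.41317365] [0.47392992 0.16968819]
((473.6977233886719, 169.4622344970703), (23.735580444335938, 24.103179931640625), 33.228267669677734)
all [0.4597553  0.15397533 0.0412027 ] [0.48944367 0.18495051 0.11727517]
rim 929 [ 0.60730744 -0.1529713   0.05895877] ((607.7094116210938, -152.69265747070312), 56.8050651550293)
cas ((608.919921875, -161.30453491210938), 95.5279769897461) 0.06905159457145782
```

View pics/c0.png

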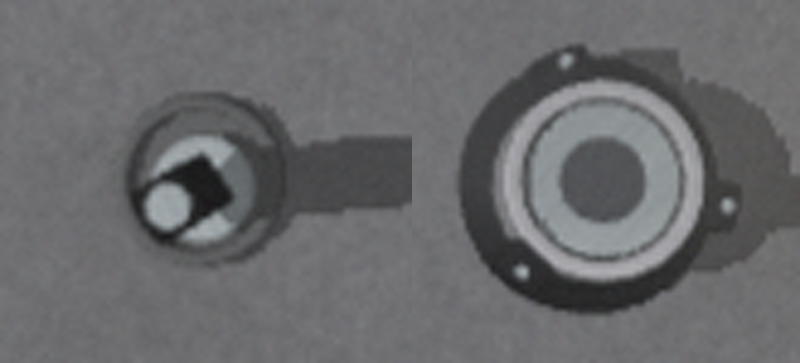

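View pics/c1.png

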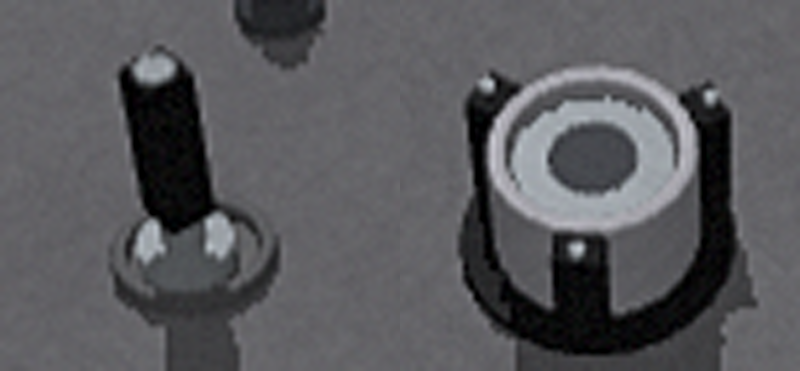

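>>> step_arm:
  hand: 1
  steps:
    - [[0,0,1.8],0.91]
    - [[0,0,1.8],0.91]
    - [[0,0,1.8],0.91]
    - [[0,0,1.8],0.91]
    - [[0,0,1.8],0.91]
    - [[-4,0,0],0]
    - [[-5,0,0],0]
    - [[-5,0,0],0]

```text
t: 1.1
eef_pos: [0.2966, 0.4664, 0.1628]
eef_rot: [[-0.545, 0.838, -0.0], [0.838, 0.545, -0.001], [-0.0, -0.001, -1.0]]
ft_force: [0.7, -0.3, -0.4]
opening: 0.0853
finger_force: 0.0
```

```bash
cat >> h.py <<'E'
def to(x,y,z=None,yaw=None):
    s=sensors.state();p=s["eef_pos"];R=s["eef_rot"]
    d=np.array([x,y,p[2] if z is None else z])-p
    print("t",s["t"],"pos",p.round(4),"cm tool",(R.T@d*100).round(2),"yaw_y",np.degrees(np.arctan2(R[1,1],R[0,1])).round(2),"tilt",R[:2,2].round(4),"F",s["ft_force"].round(2),"q",s["qpos"].round(2),"open",s["opening"])
E
python3 - <<'E'
from h import *
to(.474,.1695,.16)
print(onplane("top",404.2,262.1,.054))
im=cv2.imread("pics/top0.png")
hsv=cv2.cvtColor(im,cv2.COLOR_BGR2HSV)
# dish: from depth cloud
d=np.load("pics/top0.npy");P=cloud("top",d,215,280,295,360)
D=P[(P[:,2]>.0065)&(P[:,2]<.013)];D=D[np.hypot(D[:,0]-.474,D[:,1]-.1695)<.045]
print("dish",len(D),cv2.minEnclosingCircle((D[:,:2]*1000).astype(np.float32)))
# plate dark centre disc & rim by colour
g=im[225:300,365:445].astype(int);m=((g.min(2)>150)).astype(np.uint8)
cs,_=cv2.findContours(m,cv2.RETR_EXTERNAL,cv2.CHAIN_APPROX_NONE);c=max(cs,key=cv2.contourArea)
e=cv2.fitEllipse(c);print("light",e,onplane("top",e[0][0]+365,e[0][1]+225,.061))
E
```

```text
t 1.1 pos [0.2966 0.4664 0.1628] cm tool [-34.56  -1.32   0.29] yaw_y 33.05 tilt [-0.0003 -0.0006] F [ 0.7  -0.29 -0.35] q [ 0.8   0.56  1.7  -0.    0.89  0.23] open 0.08526664067559822
[ 0.60669461 -0.15332906  0.054     ]
dish 344 ((474.9400939941406, 169.89015197753906), 43.98527526855469)
light ((38.743309020996094, 37.01786422729492), (38.444305419921875, 39.60797882080078), 115.9059066772461) [ 0.60659534 -0.15152188  0.061     ]
```

>>> step_arm:
  steps:
    - [[-5,-0.2,0],0]
    - [[-5,-0.2,0],0]
    - [[-5,-0.2,0],0]
    - [[-5,-0.2,0],0]
    - [[-5,-0.2,0],0]
    - [[-5,-0.2,0],0]
    - [[-3,-0.1,0],0]
    - [[-1,0,0],0]

```text
t: 2.1
eef_pos: [0.4713, 0.1739, 0.1631]
eef_rot: [[-0.542, 0.84, -0.0], [0.84, 0.542, 0.0], [0.0, -0.0, -1.0]]
ft_force: [-0.8, -0.8, -0.7]
opening: 0.0853
finger_force: 0.0
```

```bash
python3 - <<'E'
from h import *
im,_=grab_frame("top");im2,_=grab_frame("side")
cv2.imwrite("pics/c2.png",np.hstack([cv2.resize(im[270:390,180:310],(400,369))[:,:,::-1],cv2.resize(im2[150:250,170:290],(443,369))[:,:400,::-1]]))
to(.474,.1695,.09)
E
```

```text
t 2.2 pos [0.4706 0.1749 0.1631] cm tool [-0.64 -0.01  7.31] yaw_y 32.9 tilt [-0.0004  0.0002] F [ 0.38 -0.45  0.34] q [ 0.13  0.5   1.82  0.    0.81 -0.44] open 0.08560050455954844
```

View pics/c2.png

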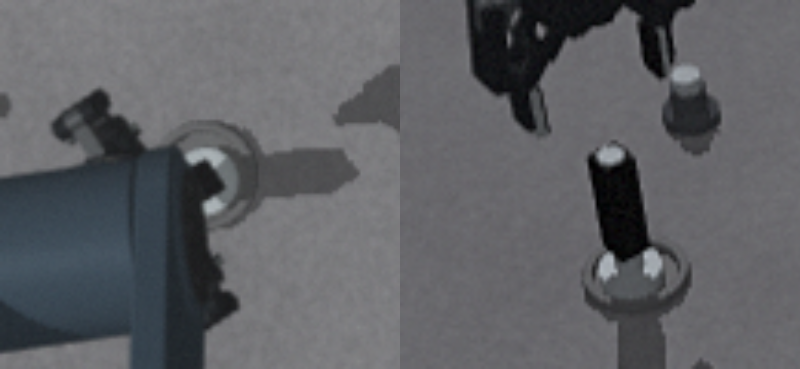

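>>> step_arm:
  steps:
    - [[-0.6,0,0],0]
    - [[0,0,1.5],0]
    - [[0,0,2],0]
    - [[0,0,2],0]
    - [[0,0,1.3],0]
    - [[0,0,0.5],0]
    - [[0,0,0],0]
    - [[0,0,0],0]

```text
t: 3.2
eef_pos: [0.4741, 0.1703, 0.0908]
eef_rot: [[-0.545, 0.839, 0.001], [0.839, 0.545, 0.0], [-0.001, 0.001, -1.0]]
ft_force: [0.5, -0.5, 0.1]
opening: 0.0855
finger_force: 0.0
```

>>> step_arm:
  hand: 0
  steps:
    - [[0,0,0],0]
    - [[0,0,0],0]
    - [[0,0,0],0]
    - [[0,0,0],0]
    - [[0,0,0],0]
    - [[0,0,0],0]
    - [[0,0,0],0]
    - [[0,0,0],0]

```text
t: 4.2
eef_pos: [0.4736, 0.1701, 0.0906]
eef_rot: [[-0.544, 0.839, 0.0], [0.839, 0.544, -0.0], [-0.0, -0.0, -1.0]]
ft_force: [0.2, -1.0, 6.7]
opening: 0.023
finger_force: 59.4
```

```bash
python3 - <<'E'
from h import *
to(.474,.1695,.09);print(sensors.state()["moment"],sensors.state()["finger_force"])
E
```

```text
t 4.2 pos [0.4736 0.1701 0.0906] cm tool [-0.07 -0.01  0.06] yaw_y 32.99 tilt [ 0.     -0.0001] F [ 0.24 -0.96  6.72] q [ 0.12  0.63  1.87 -0.    0.64 -0.45] open 0.023029087157709374
[-0.11989026  0.15178949  0.01121241] 59.39203083515167
```

>>> step_arm:
  steps:
    - [[0,0,-0.5],0]
    - [[0,0,-1.5],0]
    - [[0,0,-2],0]
    - [[0,0,-2],0]
    - [[0,0,-2],0]
    - [[0,0,-1],0]
    - [[0,0,0],0]
    - [[0,0,0],0]

```text
t: 5.2
eef_pos: [0.4731, 0.1702, 0.1798]
eef_rot: [[-0.544, 0.839, -0.001], [0.839, 0.544, -0.0], [0.001, -0.001, -1.0]]
ft_force: [-0.5, -0.3, -4.2]
opening: 0.0235
finger_force: 59.3
```

>>> step_arm:
  steps:
    - [[-2,-0.4,0],0]
    - [[-5,-0.9,0],0]
    - [[-6,-1.1,0],0]
    - [[-6,-1.1,0],0]
    - [[-6,-1.1,0],0]
    - [[-5,-0.9,0],0]
    - [[-3,-0.6,0],0]
    - [[-1,-0.3,0],0]

```text
t: 6.2
eef_pos: [0.6052, -0.1518, 0.1789]
eef_rot: [[-0.542, 0.84, -0.001], [0.84, 0.542, 0.001], [0.001, -0.001, -1.0]]
ft_force: [-0.0, -0.7, -3.1]
opening: 0.0233
finger_force: 59.3
```

```bash
python3 - <<'E'
from h import *
im,d=grab_frame("top");im2,d2=grab_frame("side")
np.save("pics/s3.npy",d2);cv2.imwrite("pics/s3.png",im2[:,:,::-1])
cv2.imwrite("pics/c3.png",np.hstack([cv2.resize(im[200:320,340:470],(400,369))[:,:,::-1],cv2.resize(im2[200:360,230:370],(400,457))[:369,:,::-1]]))
to(.607,-.1527,.1706);print(sensors.state()["moment"],sensors.state()["finger_force"])
E
```

```text
t 6.3 pos [ 0.6045 -0.1502  0.1791] cm tool [-0.35  0.08  0.85] yaw_y 32.91 tilt [-0.0022  0.0011] F [-0.2  -0.37 -3.46] q [-0.42  0.61  1.5   0.    1.03 -1.  ] open 0.023246834726159103
[ 0.05146688 -0.00848428  0.00294819] 59.26493525505066
```

View pics/c3.png

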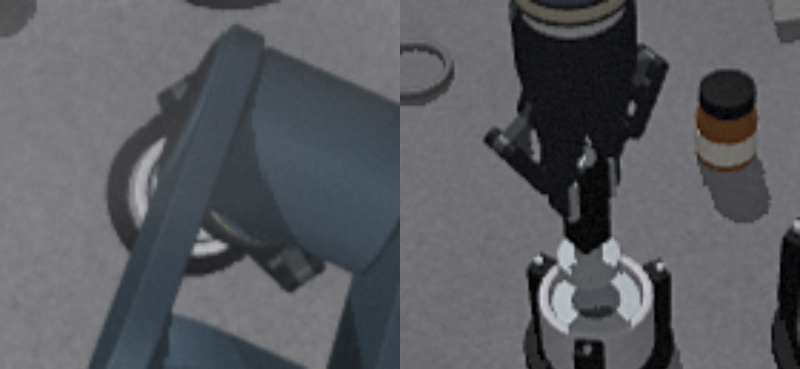

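```bash
python3 - <<'E'
from h import *
from scipy.optimize import least_squares
d=np.load("pics/s3.npy")
P=cloud("side",d,270,340,260,330)
Q=P[np.hypot(P[:,0]-.6045,P[:,1]+.150)<.032]
for lo,hi in((.0905,.094),(.094,.098),(.098,.102),(.102,.106)):
    A=Q[(Q[:,2]>lo)&(Q[:,2]<hi)]
    if len(A)<8: print(len(A));continue
    r=least_squares(lambda c:np.hypot(A[:,0]-c[0],A[:,1]-c[1])-.022,[.6045,-.150],loss="soft_l1",f_scale=.001)
    print(lo,len(A),r.x,np.abs(r.fun).mean(),A[:,0].min(),A[:,0].max())
D=Q[(Q[:,2]>.085)];print(D[:,2].min(),D[:,2].max(),np.histogram(D[:,2],10))
E
```

```text
0.0905 13 [ 0.60575897 -0.15218191] 0.0006210830445917324 0.5836638081742398 0.6225077710284663
0.094 26 [ 0.60602521 -0.15285155] 0.0008264748476836984 0.5867984362733139 0.6252841393453835
0.098 39 [ 0.60616985 -0.15257913] 0.001936714296119249 0.5837903577470259 0.6251745391050935
0.102 147 [ 0.60585416 -0.14653296] 0.004299074467457914 0.5839502143873723 0.6269442533626363
0.08890164108903365 0.2115140968661352 (array([ 68, 212,  35,  65,  65,  54, 104, 101,  61,  43]), array([0.08890164, 0.10116289, 0.11342413, 0.12568538, 0.13794662,
       0.15020787, 0.16246911, 0.17473036, 0.18699161, 0.19925285,
       0.2115141 ]))
```

>>> step_arm:
  steps:
    - [[-0.2,0.04,0],0]
    - [[-0.15,0.04,0],0]
    - [[0,0,0.5],0]
    - [[0,0,1],0]
    - [[0,0,0.5],0]
    - [[0,0,0.2],0]
    - [[0,0,0],0]
    - [[0,0,0],0]

```text
t: 7.3
eef_pos: [0.6079, -0.1524, 0.1585]
eef_rot: [[-0.544, 0.839, 0.001], [0.839, 0.544, -0.0], [-0.001, 0.0, -1.0]]
ft_force: [1.2, 0.5, -4.3]
opening: 0.0231
finger_force: 59.3
```

```bash
python3 - <<'E'
from h import *
to(.607,-.1527,.1406);print(sensors.state()["moment"])
E
```

```text
t 7.3 pos [ 0.6079 -0.1524  0.1585] cm tool [ 0.03 -0.09  1.79] yaw_y 32.98 tilt [ 0.0005 -0.0003] F [ 1.17  0.48 -4.34] q [-0.42  0.64  1.51 -0.    0.99 -1.  ] open 0.023123419839765645
[-0.01972129 -0.00929992 -0.00334435]
```

>>> step_arm:
  steps:
    - [[0.02,-0.05,0.4],0]
    - [[0,0,0.5],0]
    - [[0,0,0.3],0]
    - [[0,0,0.2],0]
    - [[0,0,0.1],0]
    - [[0,0,0],0]
    - [[0,0,0],0]
    - [[0,0,0],0]

```text
t: 8.3
eef_pos: [0.6073, -0.1525, 0.1435]
eef_rot: [[-0.544, 0.839, 0.0], [0.839, 0.544, -0.0], [-0.0, 0.0, -1.0]]
ft_force: [-0.1, 0.2, -4.7]
opening: 0.0234
finger_force: 59.3
```

>>> step_arm:
  steps:
    - [[0,0,0.1],0]
    - [[0,0,0.1],0]
    - [[0,0,0.15],0]
    - [[0,0,0.15],0]
    - [[0,0,0.15],0]
    - [[0,0,0.15],0]
    - [[0,0,0],0]
    - [[0,0,0],0]

```text
t: 9.3
eef_pos: [0.6072, -0.1525, 0.1354]
eef_rot: [[-0.544, 0.839, 0.0], [0.839, 0.544, -0.0], [-0.0, 0.0, -1.0]]
ft_force: [-0.4, 1.5, -0.7]
opening: 0.0235
finger_force: 59.7
```

```bash
python3 - <<'E'
from h import *
to(.607,-.1527,.132);print(sensors.state()["moment"])
E
```

```text
t 9.3 pos [ 0.6072 -0.1525  0.1354] cm tool [-0.01 -0.03  0.34] yaw_y 32.99 tilt [ 0.0002 -0.0001] F [-0.36  1.48 -0.73] q [-0.42  0.67  1.53 -0.    0.94 -1.  ] open 0.023466248614334988
[-0.00571738  0.16084355  0.00185327]
```

>>> step_arm:
  steps:
    - [[0,0,0.1],0]
    - [[0,0,0.1],0]
    - [[0,0,0.05],0]
    - [[0,0,0],0]
    - [[0,0,0],0]
    - [[0,0,0],0]
    - [[0,0,0],0]
    - [[0,0,0],0]

```text
t: 10.3
eef_pos: [0.6072, -0.1524, 0.1328]
eef_rot: [[-0.544, 0.839, 0.0], [0.839, 0.544, -0.0], [-0.0, 0.0, -1.0]]
ft_force: [-1.1, 0.0, 0.3]
opening: 0.0231
finger_force: 59.8
```

>>> step_arm:
  steps:
    - [[0,0,0.1],0]
    - [[0,0,0.05],0]
    - [[0,0,0],0]
    - [[0,0,0],0]
    - [[0,0,0],0]
    - [[0,0,0],0]
    - [[0,0,0],0]
    - [[0,0,0],0]

```text
t: 11.3
eef_pos: [0.6072, -0.1524, 0.1313]
eef_rot: [[-0.544, 0.839, 0.0], [0.839, 0.544, -0.0], [-0.0, 0.0, -1.0]]
ft_force: [-0.3, -0.7, 0.4]
opening: 0.0232
finger_force: 59.8
```

>>> step_arm:
  steps:
    - [[0,0,0.1],0]
    - [[0,0,0.05],0]
    - [[0,0,0],0]
    - [[0,0,0],0]
    - [[0,0,0],0]
    - [[0,0,0],0]
    - [[0,0,0],0]
    - [[0,0,0],0]

```text
t: 12.3
eef_pos: [0.6072, -0.1525, 0.1299]
eef_rot: [[-0.544, 0.839, 0.0], [0.839, 0.544, -0.0], [-0.0, 0.0, -1.0]]
ft_force: [-1.4, 0.2, 3.8]
opening: 0.0237
finger_force: 60.1
```

>>> step_arm:
  steps:
    - [[0,0,0.1],0]
    - [[0,0,0.05],0]
    - [[0,0,0],0]
    - [[0,0,0],0]
    - [[0,0,0],0]
    - [[0,0,0],0]
    - [[0,0,0],0]
    - [[0,0,0],0]

```text
t: 13.3
eef_pos: [0.6072, -0.1525, 0.1283]
eef_rot: [[-0.544, 0.839, 0.0], [0.839, 0.544, -0.0], [-0.0, 0.0, -1.0]]
ft_force: [-0.3, 0.4, 3.7]
opening: 0.0232
finger_force: 60.2
```

>>> step_arm:
  steps:
    - [[0,0,0.1],0]
    - [[0,0,0.05],0]
    - [[0,0,0],0]
    - [[0,0,0],0]
    - [[0,0,0],0]
    - [[0,0,0],0]
    - [[0,0,0],0]
    - [[0,0,0],0]

```text
t: 14.3
eef_pos: [0.6072, -0.1525, 0.1269]
eef_rot: [[-0.544, 0.839, 0.0], [0.839, 0.544, -0.0], [-0.0, 0.0, -1.0]]
ft_force: [-0.6, 0.5, 5.4]
opening: 0.0232
finger_force: 60.3
```

>>> step_arm:
  steps:
    - [[0,0,0.1],0]
    - [[0,0,0],0]
    - [[0,0,0],0]
    - [[0,0,0],0]
    - [[0,0,0],0]
    - [[0,0,0],0]
    - [[0,0,0],0]
    - [[0,0,0],0]

```text
t: 15.3
eef_pos: [0.6072, -0.1524, 0.1258]
eef_rot: [[-0.544, 0.839, 0.0], [0.839, 0.544, -0.0], [-0.0, 0.0, -1.0]]
ft_force: [-0.3, 0.8, 4.4]
opening: 0.0234
finger_force: 60.3
```

>>> step_arm:
  steps:
    - [[0,0,0.1],0]
    - [[0,0,0],0]
    - [[0,0,0],0]
    - [[0,0,0],0]
    - [[0,0,0],0]
    - [[0,0,0],0]
    - [[0,0,0],0]
    - [[0,0,0],0]

```text
t: 16.3
eef_pos: [0.6072, -0.1524, 0.1248]
eef_rot: [[-0.544, 0.839, 0.0], [0.839, 0.544, 0.0], [0.0, 0.0, -1.0]]
ft_force: [0.6, -0.6, -0.4]
opening: 0.0232
finger_force: 59.9
```

>>> step_arm:
  steps:
    - [[0,0,0.1],0]
    - [[0,0,0],0]
    - [[0,0,0],0]
    - [[0,0,0],0]
    - [[0,0,0],0]
    - [[0,0,0],0]
    - [[0,0,0],0]
    - [[0,0,0],0]

```text
t: 17.3
eef_pos: [0.6072, -0.1524, 0.1238]
eef_rot: [[-0.544, 0.839, 0.0], [0.839, 0.544, -0.0], [-0.0, 0.0, -1.0]]
ft_force: [-0.3, -0.3, 3.1]
opening: 0.0233
finger_force: 60.0
```

>>> step_arm:
  steps:
    - [[0,0,0.1],0]
    - [[0,0,0.1],0]
    - [[0,0,0.1],0]
    - [[0,0,0.1],0]
    - [[0,0,0],0]
    - [[0,0,0],0]
    - [[0,0,0],0]
    - [[0,0,0],0]

```text
t: 18.3
eef_pos: [0.6072, -0.1524, 0.1198]
eef_rot: [[-0.544, 0.839, -0.0], [0.839, 0.544, 0.0], [0.0, 0.0, -1.0]]
ft_force: [0.0, 0.1, 2.3]
opening: 0.0233
finger_force: 60.0
```

>>> step_arm:
  steps:
    - [[0,0,0.05],0]
    - [[0,0,0.02],0]
    - [[0,0,0],0]
    - [[0,0,0],0]
    - [[0,0,0],0]
    - [[0,0,0],0]
    - [[0,0,0],0]
    - [[0,0,0],0]

```text
t: 19.3
eef_pos: [0.6072, -0.1524, 0.1191]
eef_rot: [[-0.544, 0.839, 0.0], [0.839, 0.544, 0.0], [-0.0, 0.0, -1.0]]
ft_force: [0.0, -0.0, 1.8]
opening: 0.0235
finger_force: 60.0
```

>>> step_arm:
  steps:
    - [[0,0,0.05],0]
    - [[0,0,0.01],0]
    - [[0,0,0],0]
    - [[0,0,0],0]
    - [[0,0,0],0]
    - [[0,0,0],0]
    - [[0,0,0],0]
    - [[0,0,0],0]

```text
t: 20.3
eef_pos: [0.6071, -0.1524, 0.1185]
eef_rot: [[-0.544, 0.839, -0.0], [0.839, 0.544, 0.0], [0.0, -0.0, -1.0]]
ft_force: [-0.6, 0.3, 2.0]
opening: 0.0233
finger_force: 60.0
```

>>> step_arm:
  steps:
    - [[0,0,0.05],0]
    - [[0,0,0.01],0]
    - [[0,0,0],0]
    - [[0,0,0],0]
    - [[0,0,0],0]
    - [[0,0,0],0]
    - [[0,0,0],0]
    - [[0,0,0],0]

```text
t: 21.3
eef_pos: [0.6072, -0.1524, 0.118]
eef_rot: [[-0.544, 0.839, 0.0], [0.839, 0.544, -0.0], [-0.0, 0.0, -1.0]]
ft_force: [0.4, -0.1, 4.6]
opening: 0.0231
finger_force: 60.1
```

>>> step_arm:
  steps:
    - [[0,0,0.05],0]
    - [[0,0,0],0]
    - [[0,0,0],0]
    - [[0,0,0],0]
    - [[0,0,0],0]
    - [[0,0,0],0]
    - [[0,0,0],0]
    - [[0,0,0],0]

```text
t: 22.3
eef_pos: [0.6072, -0.1524, 0.1178]
eef_rot: [[-0.544, 0.839, 0.0], [0.839, 0.544, -0.0], [-0.0, 0.0, -1.0]]
ft_force: [-0.6, -0.3, 5.9]
opening: 0.0235
finger_force: 60.6
```

>>> step_arm:
  steps:
    - [[0,0,0.04],0]
    - [[0,0,0],0]
    - [[0,0,0],0]
    - [[0,0,0],0]
    - [[0,0,0],0]
    - [[0,0,0],0]
    - [[0,0,0],0]
    - [[0,0,0],0]

```text
t: 23.3
eef_pos: [0.6072, -0.1525, 0.1177]
eef_rot: [[-0.544, 0.839, 0.0], [0.839, 0.544, -0.0], [-0.0, 0.0, -1.0]]
ft_force: [-0.9, 0.5, 7.3]
opening: 0.0232
finger_force: 60.8
```

>>> step_arm:
  steps:
    - [[0,0,0.03],0]
    - [[0,0,0],0]
    - [[0,0,0],0]
    - [[0,0,0],0]
    - [[0,0,0],0]
    - [[0,0,0],0]
    - [[0,0,0],0]
    - [[0,0,0],0]

```text
t: 24.3
eef_pos: [0.6073, -0.1525, 0.1176]
eef_rot: [[-0.544, 0.839, 0.0], [0.839, 0.544, -0.0], [-0.0, 0.0, -1.0]]
ft_force: [-1.1, 0.1, 8.4]
opening: 0.0232
finger_force: 60.9
```

>>> step_arm:
  steps:
    - [[0,0,0.06],0]
    - [[0,0,0.04],0]
    - [[0,0,0],0]
    - [[0,0,0],0]
    - [[0,0,0],0]
    - [[0,0,0],0]
    - [[0,0,0],0]
    - [[0,0,0],0]

```text
t: 25.3
eef_pos: [0.6073, -0.1525, 0.1173]
eef_rot: [[-0.545, 0.839, 0.0], [0.839, 0.545, -0.0], [-0.001, 0.0, -1.0]]
ft_force: [-2.6, 1.2, 11.6]
opening: 0.0235
finger_force: 61.4
```

```bash
python3 - <<'E'
from h import *
to(.607,-.1527,.1406);print(sensors.state()["moment"])
E
```

```text
t 25.3 pos [ 0.6073 -0.1525  0.1173] cm tool [-0.   -0.03 -2.33] yaw_y 32.99 tilt [ 0.0005 -0.0004] F [-2.58  1.2  11.59] q [-0.42  0.7   1.54 -0.    0.9  -1.  ] open 0.02349204235700622
[0.13601506 0.52616008 0.04481428]
```

>>> step_arm:
  steps:
    - [[0,0,-0.2],0]
    - [[0,0,-0.2],0]
    - [[0,0,-0.3],0]
    - [[0,0,-0.5],0]
    - [[0,0,-1],0]
    - [[0,0,-1.5],0]
    - [[0,0,-1.5],0]
    - [[0,0,-1.5],0]

```text
t: 26.3
eef_pos: [0.6074, -0.1525, 0.1843]
eef_rot: [[-0.544, 0.839, 0.001], [0.839, 0.544, -0.0], [-0.001, 0.001, -1.0]]
ft_force: [-0.1, -0.1, -3.8]
opening: 0.0233
finger_force: 59.3
```

>>> step_arm:
  steps:
    - [[2,0.2,-0.7],0]
    - [[5,0.9,0],0]
    - [[6,1.1,0],0]
    - [[6,1.1,0],0]
    - [[6,1.1,0],0]
    - [[5,0.9,0],0]
    - [[3,0.6,0],0]
    - [[1,0.3,0],0]

```text
t: 27.3
eef_pos: [0.4714, 0.1687, 0.1899]
eef_rot: [[-0.547, 0.837, -0.002], [0.837, 0.547, 0.0], [0.001, -0.001, -1.0]]
ft_force: [0.1, -1.1, -4.4]
opening: 0.0239
finger_force: 59.3
```

```bash
python3 - <<'E'
from h import *
im,d=grab_frame("top");im2,d2=grab_frame("side")
cv2.imwrite("pics/c4.png",np.hstack([cv2.resize(im[215:315,350:460],(400,364),interpolation=cv2.INTER_CUBIC)[:,:,::-1],cv2.resize(im2[180:260,200:288],(400,364),interpolation=cv2.INTER_CUBIC)[:,:,::-1]]))
P=cloud("top",d,370,440,230,295)
Q=P[(np.hypot(P[:,0]-.607,P[:,1]+.1527)<.027)]
A=np.c_[Q[:,:2]-[.607,-.1527],np.ones(len(Q))];k=np.linalg.lstsq(A,Q[:,2],rcond=None)[0];print("plate plane",len(Q),k,np.percentile(Q[:,2],[5,50,95]))
to(.4736,.1701,.1)
E
```

```text
plate plane 541 [-0.00343838 -0.00504876  0.03414468] [0.02998497 0.03429839 0.03778216]
t 27.4 pos [0.4731 0.1676 0.19  ] cm tool [0.19 0.18 9.  ] yaw_y 33.12 tilt [-0.0001 -0.    ] F [ 0.03 -1.08 -4.54] q [ 0.12  0.46  1.8  -0.    0.88 -0.46] open 0.02289281905929487
```

View pics/c4.png

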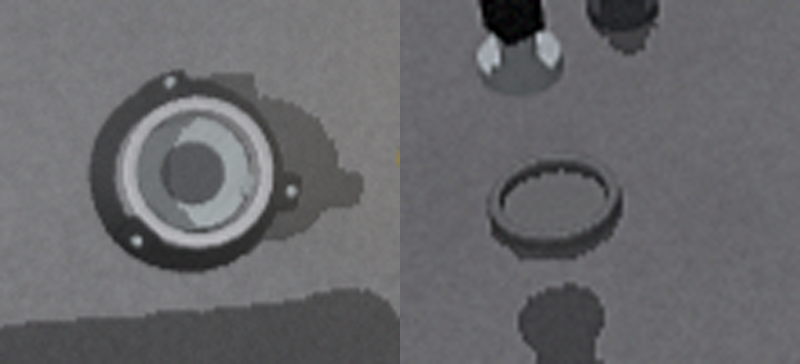

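>>> step_arm:
  steps:
    - [[0.2,0.2,1],0]
    - [[0,0,2],0]
    - [[0,0,2],0]
    - [[0,0,2],0]
    - [[0,0,1],0]
    - [[0,0,0.5],0]
    - [[0,0,0.2],0]
    - [[0,0,0],0]

```text
t: 28.4
eef_pos: [0.475, 0.1693, 0.103]
eef_rot: [[-0.544, 0.839, 0.001], [0.839, 0.544, 0.0], [-0.0, 0.001, -1.0]]
ft_force: [-0.4, 0.2, -4.0]
opening: 0.0234
finger_force: 59.2
```

>>> step_arm:
  steps:
    - [[0,0,0.1],0]
    - [[0,0,0.1],0]
    - [[0,0,0],0]
    - [[0,0,0],0]
    - [[0,0,0],0]
    - [[0,0,0],0]
    - [[0,0,0],0]
    - [[0,0,0],0]

```text
t: 29.4
eef_pos: [0.4747, 0.1693, 0.1007]
eef_rot: [[-0.544, 0.839, 0.0], [0.839, 0.544, -0.0], [-0.0, 0.0, -1.0]]
ft_force: [1.4, 0.1, -3.0]
opening: 0.0236
finger_force: 59.2
```

>>> step_arm:
  steps:
    - [[0,0,0.3],0]
    - [[0,0,0.3],0]
    - [[0,0,0.2],0]
    - [[0,0,0.1],0]
    - [[0,0,0],0]
    - [[0,0,0],0]
    - [[0,0,0],0]
    - [[0,0,0],0]

```text
t: 30.4
eef_pos: [0.4747, 0.1693, 0.0918]
eef_rot: [[-0.544, 0.839, 0.0], [0.839, 0.544, 0.0], [-0.0, 0.0, -1.0]]
ft_force: [-0.8, 0.9, -3.8]
opening: 0.0235
finger_force: 59.3
```

>>> step_arm:
  steps:
    - [[0,0,0.05],0]
    - [[0,0,0.03],0]
    - [[0,0,0.02],0]
    - [[0,0,0.02],0]
    - [[0,0,0],0]
    - [[0,0,0],0]
    - [[0,0,0],0]
    - [[0,0,0],0]

```text
t: 31.4
eef_pos: [0.4746, 0.1693, 0.0906]
eef_rot: [[-0.544, 0.839, 0.0], [0.839, 0.544, 0.0], [0.0, 0.0, -1.0]]
ft_force: [-0.0, -0.3, -1.1]
opening: 0.0238
finger_force: 59.4
```

Contact is felt; press slightly further, then release, and rise.

>>> step_arm:
  steps:
    - [[0,0,0.03],0]
    - [[0,0,0.03],0]
    - [[0,0,0],0]
    - [[0,0,0],0]
    - [[0,0,0],0]
    - [[0,0,0],0]
    - [[0,0,0],0]
    - [[0,0,0],0]

```text
t: 32.4
eef_pos: [0.4747, 0.1693, 0.0906]
eef_rot: [[-0.545, 0.839, 0.0], [0.839, 0.545, -0.0], [-0.0, 0.0, -1.0]]
ft_force: [-2.7, 0.2, 5.5]
opening: 0.0232
finger_force: 60.6
```

>>> step_arm:
  hand: 1
  steps:
    - [[0,0,0],0]
    - [[0,0,0],0]
    - [[0,0,0],0]
    - [[0,0,0],0]
    - [[0,0,0],0]
    - [[0,0,0],0]
    - [[0,0,0],0]
    - [[0,0,0],0]

```text
t: 33.4
eef_pos: [0.4747, 0.1693, 0.0899]
eef_rot: [[-0.544, 0.839, 0.0], [0.839, 0.544, -0.0], [-0.0, 0.0, -1.0]]
ft_force: [-0.2, 0.6, 0.3]
opening: 0.0859
finger_force: 0.0
```

>>> step_arm:
  steps:
    - [[0,0,-0.5],0]
    - [[0,0,-1.5],0]
    - [[0,0,-2],0]
    - [[0,0,-3],0]
    - [[0,0,-3],0]
    - [[0,0,-2],0]
    - [[0,0,-1],0]
    - [[0,0,0],0]

```text
t: 34.4
eef_pos: [0.4749, 0.1694, 0.2209]
eef_rot: [[-0.544, 0.839, 0.002], [0.839, 0.544, 0.0], [-0.001, 0.002, -1.0]]
ft_force: [0.3, -0.5, 0.2]
opening: 0.0855
finger_force: 0.0
```

```bash
python3 - <<'E'
from h import *
im,d=grab_frame("top");im2,d2=grab_frame("side")
cv2.imwrite("pics/c5.png",np.hstack([cv2.resize(im[215:315,350:460],(400,364),interpolation=cv2.INTER_CUBIC)[:,:,::-1],cv2.resize(im2[140:340,190:350],(400,500),interpolation=cv2.INTER_CUBIC)[:364,:,::-1]]))
P=cloud("top",d,370,440,230,295)
Q=P[(np.hypot(P[:,0]-.607,P[:,1]+.1527)<.027)]
A=np.c_[Q[:,:2]-[.607,-.1527],np.ones(len(Q))];print(np.linalg.lstsq(A,Q[:,2],rcond=None)[0])
to(.4736,.1701,.1)
E
```

```text
[ 0.00488611 -0.0089039   0.03430745]
t 34.5 pos [0.4742 0.1692 0.2195] cm tool [1.000e-01 1.000e-02 1.195e+01] yaw_y 32.98 tilt [-0.0011 -0.0002] F [-0.16  1.24 -0.51] q [ 0.12  0.41  1.77 -0.    0.96 -0.46] open 0.08539193191075464
```

View pics/c5.png

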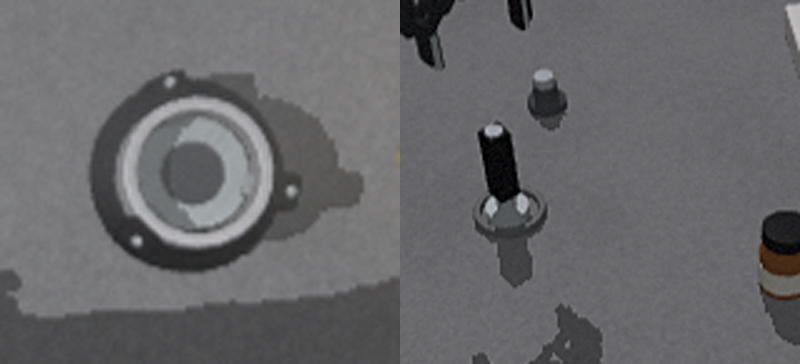

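The picture shows the tamper upright in its dish, gripper clear, and the plate down and level (top at 34 mm).

```bash
python3 -c "
from station import order
print(order.hand_in())"
```

```text
the job is handed in; nothing more can be done
None
```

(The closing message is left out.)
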